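# Finger test of two round plaster casts in their moulds

### The job

Four plaster casts sit in their rubber moulds, and the two round ones are due for the finger test: rest your fingertips lightly for a moment on the boss in the middle of the bigger round cast, then do the same on the smaller round one, and lift your hand well clear. Do not press hard, do not lift or shift any mould, and leave the square cast, the hexagonal cast, the brush, spatula, screw box and roll of tape untouched.

Things in the scene. Friction and masses are not known exactly. Their poses are not given: they have to be found in the camera images.
- big_mould: grey rubber mould holding a white plaster cast, round, the bigger of the two round ones, the cast 100 mm and the mould 124 mm wide, mould rim 30 mm high, cast face 33 mm high with a run of small beads along its edge and a round boss in the middle; loose on the worktop, about 0.6 kg; origin at the centre of its underside, z up
- small_mould: grey rubber mould holding a white plaster cast, round, the smaller of the two round ones, the cast 64 mm and the mould 88 mm wide, mould rim 30 mm high, cast face 33 mm high with a run of small beads along its edge and a round boss in the middle; loose on the worktop, about 0.6 kg; origin at the centre of its underside, z up
- square_mould: grey rubber mould holding a white plaster cast, square; to be left alone, the cast 80 mm and the mould 104 mm wide, mould rim 30 mm high, cast face 33 mm high with a run of small beads along its edge and a round boss in the middle; loose on the worktop, about 0.6 kg; origin at the centre of its underside, z up
- hex_mould: grey rubber mould holding a white plaster cast, hexagonal (widths across flats); to be left alone, the cast 84 mm and the mould 108 mm wide, mould rim 30 mm high, cast face 33 mm high with a run of small beads along its edge and a round boss in the middle; loose on the worktop, about 0.6 kg; origin at the centre of its underside, z up
- big_boss: round plaster boss in the middle of the bigger round cast's face, 28 mm wide at its foot, domed, 10 mm high; its top is 43 mm above the worktop. Origin at the centre of its foot (33 mm above the worktop), z up. It is one piece with the cast, which rests springily in its mould: it starts to yield at about 0.5 N, sinks about 1.2 mm per further newton and bottoms out after 8 mm at about 7 N
- small_boss: round plaster boss in the middle of the smaller round cast's face, 28 mm wide at its foot, domed, 10 mm high; its top is 43 mm above the worktop. Origin at the centre of its foot (33 mm above the worktop), z up. It is one piece with the cast, which rests springily in its mould: it starts to yield at about 0.5 N, sinks about 1.2 mm per further newton and bottoms out after 8 mm at about 7 N
- big_top (a point): top of the boss of the bigger round cast, on the cast's axis: the spot to touch, 43 mm above the worktop; z up
- small_top (a point): top of the boss of the smaller round cast, on the cast's axis: the spot to touch, 43 mm above the worktop; z up
- brush: flat dusting brush lying between the moulds, 38x198x14 mm, long along its own y; bystander; origin at the centre of its underside
- spatula: plaster spatula with wooden handle lying to the right, 23x235x24 mm, long along its own y; bystander; origin at the centre of its underside
- screw_box: closed cardboard box of screws, 62x82x36 mm, at the left; bystander; origin at the centre of its underside
- tape: roll of masking tape, 100 mm across, 25 mm high, at the left front; bystander; origin at the centre of its underside
Mind the look-alikes: they are no part of the job. What is shaped like the small_mould but purple is not meant.

How it is judged:
By the outcome, as a careful person would: the job done as asked, in the order asked, and still so for the second after the job is handed in, with the robot touching nothing.
It also fails if it takes over 35 s, if anything falls off the work surface, if the arm or the gripper's body presses on something with over 40 N, if the wrist force passes 120 N, or if a joint passes its speed limit or range.

### The arm

A 6-joint arm with a two-finger parallel gripper is mounted at the origin on a cart in front of the work surface, level with it; the furniture and walls round the work are solid. World frame = base frame: x ahead of the robot, y to its left, z up, the work surface at z = 0. Lengths are in mm, angles in rad, forces in N, time in s.
With the tool pointing down it reaches from about 350 to 775 mm from the base axis. Payload 7.3 kg.
Tool frame: the origin (TCP) lies at the very end of the fingers, on their centre line; the grasp point (between the pads) lies 19 mm behind it; z points along the fingers, y is the line along which they close (so a half turn about z gives the same grasp; the last joint's range is limited). The gripper opens to 92 mm and grips with 3 to 60 N. Pads are 19 mm wide; open, the fingers measure 130 mm over their backs; the gripper's body (75 mm by 190 mm) begins 47 mm behind the grasp point.
Start: joints at [-1.461, 0.342, 1.524, -0, 1.275, -0.146], TCP at [132.857, -507.931, 226.741] pointing down, gripper open.
Joint ranges: [-2.53, 2.53], [-0.77, 2.02], [0.04, 2.7], [-1, 4.14], [0.28, 2.66], [-3.11, 3.11]. Speed limits (rad/s): [2.57, 2.57, 3.14, 3.14, 3.14, 3.14].

### API

Orientations are given as [roll, pitch, yaw] about the fixed x, y, z axes, in that order (R = Rz(yaw) Ry(pitch) Rx(roll)).
In Python, from plant import * gives the robot as it stands.
- The arm moves only by the tool arm_command, never from a script. Its arguments are lists of equal length, an entry for each row: "gripper": the finger opening in mm, from 0 to 91.8; "dp": the shift along the tool's x, y, z in units of 25 mm (1.0 is 25 mm), a list of three; "twist": the turn about the tool's z in units of 5 degrees (1.0 is 5 degrees). A call has exactly 5 rows; each row shifts and turns the commanded pose from where the row before left it, along the tool's axes as they then stand; what a row does not reach is not made up. A row lasts 1/8 s, in which the tool goes at most 62.5 mm and 10.7 degrees, less where a joint would pass 70% of its speed; a pose out of reach is approached as far as the arm can. A call is refused whole if a number of a shift passes 1 or a number of a turn 1, either way. A call with a gripper value outside its range is refused whole. The fingers move at their own pace and stop on an object; the grip force is fixed at half the most. Time passes only in rows, so rows that do not move let the fingers close, or fill a call up. It gives the time, the measured TCP pose, the force, the opening and the grip force at its end, in the units of the state.
- get_obs(): the state, without advancing time (a new reading comes with each control period).
- capture(name): name is "scene" or "top" or "wrist"; returns the picture (400x640x3 uint8, red, green, blue); there is no depth.
- get_calibration(name): a dict with "mtx" (3x3 intrinsics, pixels), "position" and "attitude" of the camera in the world; the wrist camera has in their place "mount" (4x4, takes a point from camera to tool coordinates, whose origin is the TCP and whose axes are the flange's). Camera axes: x right, y down, z forward; pixel columns grow to the right and rows downward; lengths in mm; the calibration is good to about 2 mm. A picture is of the moment at which its call begins: read the wrist's pose just before it. get_calibration takes no time and is no camera call.
- close_job(): hands the job in; it is judged then, once.
The state is a dict: "time": time; "joint_positions": joint angles; "dq": joint speeds; "tau": joint torques, N m; "tool_pos": TCP position; "tcp_rot": TCP orientation; "contact_force": force on the tool from outside, world axes, zero at the start; "moment": the same for the moment, N m; "grip_width": finger opening in mm; "finger_force": force on a finger pad.
Only numpy, scipy, OpenCV 4.12 (cv2) and the standard library are available. Lean on these libraries where they do the work, as an engineer would, in place of code of your own. Each camera call takes 0.05 s, during which the arm holds its last target. There are 200 camera calls.

## Working session

There is one attempt and no reset: what is moved stays moved. The work goes in short steps, Python scripts to look and compute and a tool call to move; the robot and the scene stay as the last step left them, time stands still between calls to the robot, and variables do not carry over. Pictures are saved under pics/ and viewed, at most 10 in all, crops included, and the job is handed in when it is done.

Besides the shell and the picture viewer there is one more tool, called after "Request:" as a command line: name --pt "numbers of a row" for each row, then --argument value for the rest. arm_command: Moves the arm, as the interface text tells. Its arguments: {"type":"object","properties":{"gripper":{"type":"array"},"dp":{"type":"array"},"twist":{"type":"array"}},"required":["gripper","dp","twist"]}

```bash
mkdir -p pics; ls; python3 - <<'E'
from plant import *
import cv2
for n in ("scene","top"):
    cv2.imwrite(f"pics/{n}0.png",capture(n)[:,:,::-1]); c=get_calibration(n); print(n,c)
print(get_calibration("wrist")); print(get_obs())
E
```

```text
pics
scene {'mtx': array([[362.44120396,   0.        , 321.1245149 ],
       [  0.        , 362.44120396, 201.9797033 ],
       [  0.        ,   0.        ,   1.        ]]), 'position': array([291.02835369, 469.42805931, 740.89173272]), 'attitude': array([-2.50049801,  0.01200678, -2.73158987])}
top {'mtx': array([[463.90323006,   0.        , 316.44002986],
       [  0.        , 463.90323006, 204.44654096],
       [  0.        ,   0.        ,   1.        ]]), 'position': array([ 415.88096797,   24.14832637, 1442.70512137]), 'attitude': array([-3.06787874, -0.0189098 , -1.56991036])}
{'mtx': array([[291.96198186,   0.        , 319.00775989],
       [  0.        , 291.96198186, 195.9662085 ],
       [  0.        ,   0.        ,   1.        ]]), 'mount': array([[-5.97245601e-04, -9.52929564e-01, -3.03191177e-01,
         8.29071786e+01],
       [ 9.99998422e-01, -1.07640354e-03,  1.41327363e-03,
        -7.03163349e-03],
       [-1.67310628e-03, -3.03189854e-01,  9.52928703e-01,
        -1.57322599e+02],
       [ 0.00000000e+00,  0.00000000e+00,  0.00000000e+00,
         1.00000000e+00]])}
{'time': 0.1, 'joint_positions': array([-1.46099908e+00,  3.42624761e-01,  1.52490996e+00, -2.03580499e-05,
        1.27540037e+00, -1.45992544e-01]), 'dq': array([-0.0007595 , -0.00018036, -0.00244878, -0.00056618,  0.00043161,
        0.00211792]), 'tau': array([ 1.57524250e-03, -4.32006276e+01, -2.44694334e+01,  7.19344220e-02,
        5.26093191e-02, -4.11066185e-05]), 'tool_pos': array([ 132.80951593, -507.55260822,  226.13316601]), 'tcp_rot': array([-3.14026166e+00, -1.76029178e-04,  2.55795615e-01]), 'contact_force': array([ 0.56732523,  0.8105487 , -0.48155605]), 'moment': array([ 0.06220818, -0.03527085,  0.00569931]), 'finger_force': 0.0, 'grip_width': 91.99221982707746}
```

View pics/top0.png

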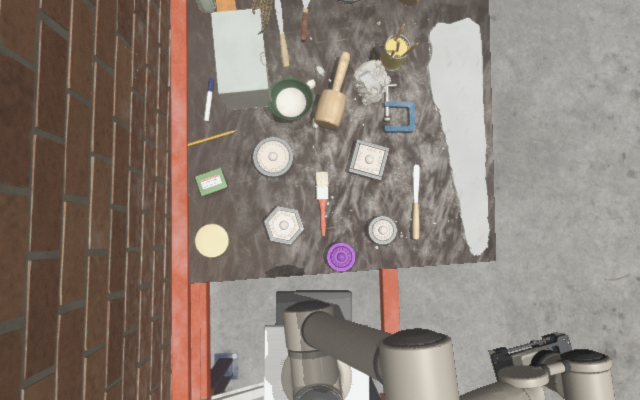

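View pics/scene0.png

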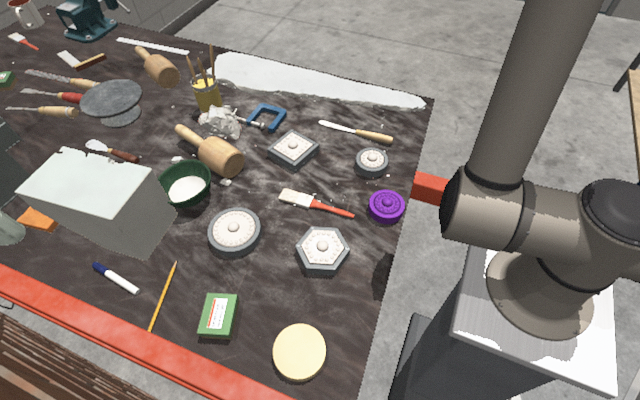

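Candidates, as seen from the top / scene views:
- Big round white cast in a grey mould: (273,157) / (234,231).
- Small round white cast: (382,230) / (372,161).
- Purple look-alike, round: (341,257) / (387,206). Rejected by colour.
- Hexagonal cast: (284,225) / (322,250). Rejected by shape.
- Square cast: (370,160) / (293,149). Rejected by shape.
- Round bowl: (291,100). Rejected because it is green.

I choose the first two, and will measure them and check them in a crop.

```bash
cat > h.py <<'E'
from plant import *
import numpy as np, cv2
from scipy.spatial.transform import Rotation as R
def ray(c,uv,pos=None,rot=None):
    d=np.linalg.solve(c["mtx"],[uv[0],uv[1],1.])
    if pos is None: pos,rot=c["position"],R.from_euler("xyz",c["attitude"]).as_matrix()
    return np.array(pos),rot@d
def plane(o,d,z): return o+d*(z-o[2])/d[2]
def tri(r1,r2):
    (a,u),(b,v)=r1,r2; s,t=np.linalg.lstsq(np.c_[u,-v],b-a,rcond=None)[0]
    p,q=a+s*u,b+t*v; return (p+q)/2,np.linalg.norm(p-q)
def cast(img,uv,r,th=150):
    hsv=cv2.cvtColor(img,cv2.COLOR_RGB2HSV); m=((hsv[...,2]>th)&(hsv[...,1]<70)).astype(np.uint8)
    roi=np.zeros_like(m); cv2.circle(roi,tuple(uv),r,1,-1); m&=roi
    m=cv2.morphologyEx(m,cv2.MORPH_CLOSE,np.ones((3,3)))
    k=max(cv2.findContours(m,cv2.RETR_EXTERNAL,cv2.CHAIN_APPROX_NONE)[0],key=cv2.contourArea)
    return cv2.fitEllipse(cv2.convexHull(k))
E
python3 - <<'E'
from h import *
im={n:cv2.imread(f"pics/{n}0.png")[:,:,::-1].copy() for n in("top","scene")}
c={n:get_calibration(n) for n in im}
S={"big":((273,157),21,(234,231),26),"small":((382,230),14,(372,161),16)}
tiles=[]
for k,(a,ra,b,rb) in S.items():
    e={n:cast(im[n],*x) for n,x in(("top",(a,ra)),("scene",(b,rb)))}
    r={n:ray(c[n],e[n][0]) for n in e}
    p,g=tri(r["top"],r["scene"])
    print(k,{n:np.round([*e[n][0],*e[n][1]],1) for n in e},p.round(1),"gap",g.round(1),"z33:",[plane(*r[n],33).round(1) for n in r])
    for n,q in(("top",a),("scene",b)):
        t=cv2.resize(im[n][q[1]-33:q[1]+33,q[0]-33:q[0]+33],None,fx=6,fy=6,interpolation=cv2.INTER_CUBIC)
        (x,y),(w,h),an=e[n]
        cv2.ellipse(t,(((x-q[0]+33.5)*6,(y-q[1]+33.5)*6),(w*6,h*6),an),(255,0,0),1)
        cv2.drawMarker(t,(int((x-q[0]+33.5)*6),int((y-q[1]+33.5)*6)),(255,0,0),0,12); tiles.append(t)
cv2.imwrite("pics/crop1.png",np.vstack([np.hstack(tiles[:2]),np.hstack(tiles[2:])])[:600,:,::-1].copy() if 0 else cv2.resize(np.vstack([np.hstack(tiles[:2]),np.hstack(tiles[2:])])[:,:,::-1],(594,594)))
E
```

```text
big {'top': array([273. , 156.1,  38.6,  40.4]), 'scene': array([233.4, 228.8,  42.2,  52.3])} [671.5 132.5  20.3] gap 2.1 z33: [array([668.4, 131. ,  33. ]), array([665.8, 138.9,  33. ])]
small {'top': array([382.2, 229.9,  27.3,  27.9]), 'scene': array([371.9, 158.8,  22.6,  31.4])} [ 443.3 -203.8   25.4] gap 0.7 z33: [array([ 442.8, -202.7,   33. ]), array([ 442.1, -196.6,   33. ])]
```

View pics/crop1.png

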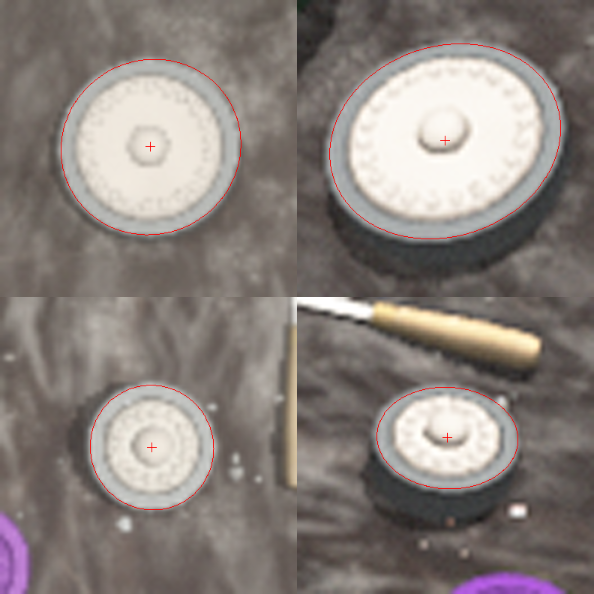

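The red ellipses are the two mould rims. The top-view widths give about 123 mm and 84 mm, and both casts are round and white in grey moulds, so the choice holds. The height is loose (20–25 mm against 30 mm), so I'll refine it with the wrist camera over the big cast. Moving there now.

Request:
arm_command --gripper '[0, 0, 0, 0, 0]' --pt "1 -0.7 0" --pt "1 -0.7 0" --pt "1 -0.7 0" --pt "1 -0.7 0" --pt "1 -0.7 0" --twist '[0, 0, 0, 0, 0]'

```text
time: 0.72
tool_pos: [232.1, -390.6, 226.4]
tcp_rot: [-3.141, 0.0, 0.256]
contact_force: [0.8, -0.1, -0.7]
grip_width: 46.3
finger_force: 0.0
```

Request:
arm_command --gripper '[0, 0, 0, 0, 0]' --pt "1 -0.7 0" --pt "1 -0.7 0" --pt "1 -0.7 0" --pt "1 -0.7 0" --pt "1 -0.7 0" --twist '[0, 0, 0, 0, 0]'

```text
time: 1.35
tool_pos: [330.9, -274.4, 226.5]
tcp_rot: [-3.141, 0.0, 0.256]
contact_force: [0.4, -0.5, -0.2]
grip_width: 0.9
finger_force: 0.0
```

Request:
arm_command --gripper '[0, 0, 0, 0, 0]' --pt "1 -0.7 0" --pt "1 -0.7 0" --pt "1 -0.7 0" --pt "1 -0.7 0" --pt "1 -0.7 0" --twist '[0, 0, 0, 0, 0]'

```text
time: 1.98
tool_pos: [429.6, -158.1, 226.4]
tcp_rot: [-3.141, 0.001, 0.256]
contact_force: [0.6, -0.6, 0.4]
grip_width: 0.9
finger_force: 0.0
```

Request:
arm_command --gripper '[0, 0, 0, 0, 0]' --pt "1 -0.7 0" --pt "1 -0.7 0" --pt "1 -0.7 0" --pt "1 -0.7 0" --pt "1 -0.7 0" --twist '[0, 0, 0, 0, 0]'

```text
time: 2.6
tool_pos: [528.4, -41.9, 226.3]
tcp_rot: [-3.141, 0.001, 0.256]
contact_force: [-1.2, 0.2, -0.8]
grip_width: 0.3
finger_force: 0.0
```

Request:
arm_command --gripper '[0, 0, 0, 0, 0]' --pt "1 -0.7 0.2" --pt "1 -0.7 0.2" --pt "1 -0.7 0.2" --pt "1 -0.7 0.2" --pt "1 -0.7 0.2" --twist '[0, 0, 0, 0, 0]'

```text
time: 3.22
tool_pos: [627.2, 74.3, 200.9]
tcp_rot: [-3.141, 0.001, 0.256]
contact_force: [0.4, -0.5, 0.2]
grip_width: 0.7
finger_force: 0.0
```

```bash
cat > w.py <<'E'
from h import *
import sys
def shot(name):
    o=get_obs(); im=capture("wrist"); cv2.imwrite(f"pics/{name}.png",im[:,:,::-1])
    T=np.eye(4); T[:3,:3]=R.from_euler("xyz",o["tcp_rot"]).as_matrix(); T[:3,3]=o["tool_pos"]
    C=T@get_calibration("wrist")["mount"]; np.savez(f"pics/{name}.npz",C=C); return o,im,C
def proj(C,p):
    q=np.linalg.inv(C)@[*p,1]; q=get_calibration("wrist")["mtx"]@q[:3]; return q[:2]/q[2]
E
python3 - <<'E'
from w import *
o,im,C=shot("w1"); print(proj(C,[668,132,30]))
E
```

```text
[277.20720949 130.38500497]
```

Request:
arm_command --gripper '[0, 0, 0, 0, 0]' --pt "0.7 -0.6 0.5" --pt "0.7 -0.6 0.5" --pt "0.7 -0.6 0.5" --pt "0 0 0.5" --pt "0 0 0" --twist '[0, 0, 0, 0, 0]'

```text
time: 3.9
tool_pos: [665.0, 129.6, 149.9]
tcp_rot: [-3.141, 0.004, 0.256]
contact_force: [-0.1, 0.5, 0.1]
grip_width: 0.0
finger_force: 0.0
```

```bash
python3 - <<'E'
from w import *
o,im,C=shot("w2"); print(o["tool_pos"],proj(C,[668,132,30]))
a=cv2.imread("pics/w1.png");cv2.imwrite("pics/w12.png",cv2.resize(np.vstack([a,im[:,:,::-1]]),(480,600)))
E
```

```text
[664.979749   129.58913387 149.93862912] [317.03212289 187.00202977]
```

View pics/w12.png

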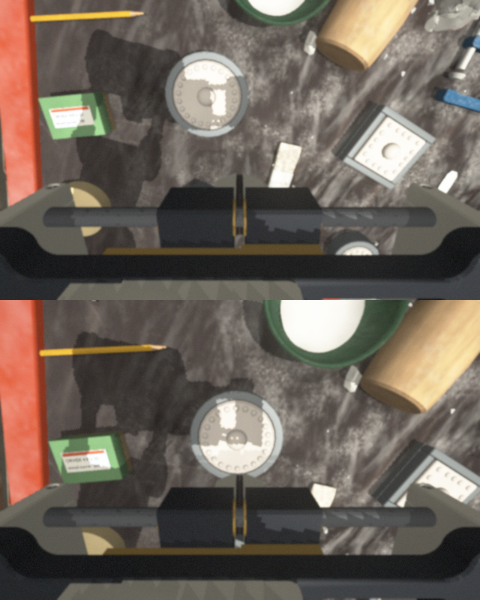

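The pictures show the big mould, half in the gripper's shadow. Its boss is at about (273,129) in w1 and (315,184) in w2, within 4 px of what the top camera predicted. Next, fit the rim and boss circles in both.

```bash
cat >> w.py <<'E'
def circ(im,uv,rlo,rhi,half,p2=18):
    x0,y0=int(uv[0])-half,int(uv[1])-half
    g=cv2.cvtColor(im,cv2.COLOR_RGB2GRAY)[max(y0,0):y0+2*half,max(x0,0):x0+2*half]
    s=4; g=cv2.resize(g,None,fx=s,fy=s,interpolation=cv2.INTER_CUBIC)
    h=cv2.HoughCircles(cv2.GaussianBlur(g,(0,0),3),cv2.HOUGH_GRADIENT_ALT if 0 else cv2.HOUGH_GRADIENT,1,6,param1=80,param2=p2,minRadius=int(rlo*s),maxRadius=int(rhi*s))
    return None if h is None else (h[0][:4]/s+[max(x0,0),max(y0,0),0])
E
python3 - <<'E'
from w import *
K=get_calibration("wrist")
res={}
for n,uv,rr,rb in(("w1",(273,129),(49,57),(9,14)),("w2",(315,184),(56,66),(10,16))):
    im=cv2.imread(f"pics/{n}.png")[:,:,::-1].copy(); C=np.load(f"pics/{n}.npz")["C"]
    for nm,r,hf,z in(("rim",rr,80,30),("boss",rb,22,36)):
        h=circ(im,uv,*r,hf)
        if h is None: print(n,nm,None); continue
        for q in h: print(n,nm,q.round(1),plane(*ray(K,q,C[:3,3],C[:3,:3]),z).round(1))
        res[n,nm]=ray(K,h[0],C[:3,3],C[:3,:3])
for nm in("rim","boss"):
    if ("w1",nm) in res and ("w2",nm) in res: print(nm,tri(res["w1",nm],res["w2",nm]))
t=[]
for n,uv in(("w1",(273,129)),("w2",(315,184))):
    t.append(cv2.resize(cv2.imread(f"pics/{n}.png")[uv[1]-70:uv[1]+70,uv[0]-70:uv[0]+70],(400,400),interpolation=cv2.INTER_CUBIC))
cv2.imwrite("pics/crop2.png",np.hstack(t))
E
```

```text
w1 rim None
w1 boss None
w2 rim None
w2 boss None
```

View pics/crop2.png

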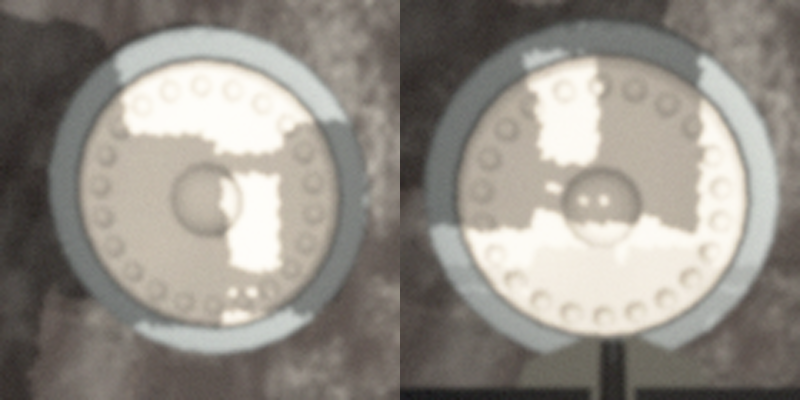

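Both crops show the cast clearly: bright warm white inside a bluish rim, with the boss near (275,129) in w1 and (315,186) in w2. Fit the cast outline by colour instead.

```bash
cat >> w.py <<'E'
def face(im,uv,r):
    b=cv2.GaussianBlur(im,(0,0),.8).astype(int); m=((b[...,0]>120)&(b[...,0]>b[...,2]+3)).astype(np.uint8)
    roi=np.zeros_like(m); cv2.circle(roi,tuple(int(v) for v in uv),r,1,-1); m&=roi
    m=cv2.morphologyEx(cv2.morphologyEx(m,cv2.MORPH_CLOSE,np.ones((7,7))),cv2.MORPH_OPEN,np.ones((7,7)))
    k=max(cv2.findContours(m,cv2.RETR_EXTERNAL,cv2.CHAIN_APPROX_NONE)[0],key=cv2.contourArea)
    return cv2.fitEllipse(cv2.convexHull(k))
def two(items):
    K=get_calibration("wrist"); rs=[]
    for n,uv,r,bo in items:
        im=cv2.imread(f"pics/{n}.png")[:,:,::-1].copy(); C=np.load(f"pics/{n}.npz")["C"]
        e=face(im,uv,r); f=lambda p:ray(K,p,C[:3,3],C[:3,:3]); rs.append((f(e[0]),f(bo)))
        print(n,np.round([*e[0],*e[1]],1),"at33",plane(*rs[-1][0],33).round(1),"boss at38",plane(*rs[-1][1],38).round(1))
    for i,t in enumerate(("face","boss")): print(t,tri(rs[0][i],rs[1][i]))
E
python3 - <<'E'
from w import *
two([("w1",(275,127),55,(275.5,129)),("w2",(316,184),60,(315.4,186))])
E
```

```text
w1 [275.8 126.2  91.6  96.6] at33 [672.3 134.1  33. ] boss at38 [669.9 133.2  38. ]
w2 [316.8 186.9 104.9 110.8] at33 [668.9 132.5  33. ] boss at38 [670.8 134.3  38. ]
face (array([673.32489526, 132.9281291 ,  46.95577472]), np.float64(1.43156215144402))
boss (array([669.19697942, 133.91292737,  32.06336655]), np.float64(0.08316474272816961))
```

The boss is at about (670, 133.5). The boss pair triangulates to a height of 32 mm, and the top view agrees within 2–3 mm. Descend to just above it.

Request:
arm_command --gripper '[0, 0, 0, 0, 0]' --pt "0.23 -0.1 0.9" --pt "0 0 0.9" --pt "0 0 0.9" --pt "0 0 0.9" --pt "0 0 0" --twist '[0, 0, 0, 0, 0]'

```text
time: 4.58
tool_pos: [669.6, 133.7, 58.9]
tcp_rot: [-3.141, 0.005, 0.255]
contact_force: [-0.1, -1.3, -0.7]
grip_width: 0.7
finger_force: 0.0
```

```bash
python3 - <<'E'
from w import *
o,im,C=shot("w3"); print(o["tool_pos"],o["contact_force"],proj(C,[670,133.5,40]),proj(C,o["tool_pos"]))
F=[get_obs()["contact_force"][2]]
s=capture("scene"); 
t=cv2.resize(s[180:280,180:290],(440,400),interpolation=cv2.INTER_CUBIC); w=im[130:330,220:420]
cv2.imwrite("pics/c3.png",np.hstack([t,cv2.resize(w,(360,400)) if 0 else cv2.resize(w,(400,400))[:,20:380]])[:,:,::-1])
E
```

```text
[669.57662558 133.69702409  58.85855001] [-0.12681206 -1.31951155 -0.70241348] [319.12006586 234.04808874] [318.66543414 248.18129346]
```

View pics/c3.png

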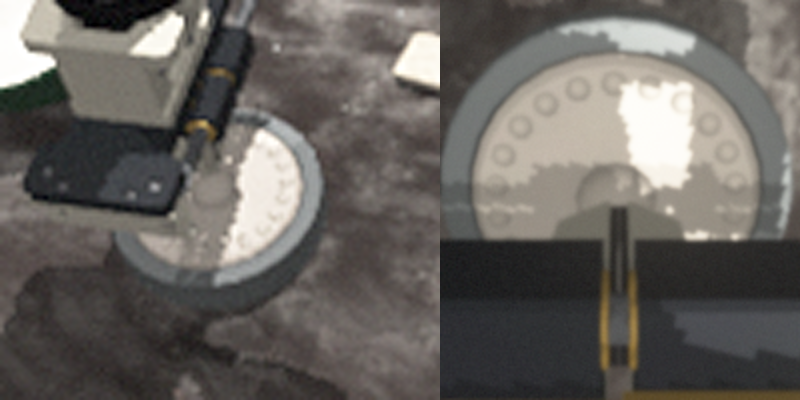

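The wrist view shows the fingers in line with the boss (column ~319) and the boss centre near row 230, where it was predicted. Descend in small steps.

Request:
arm_command --gripper '[0, 0, 0, 0, 0]' --pt "0 0 0.3" --pt "0 0 0.2" --pt "0 0 0.05" --pt "0 0 0" --pt "0 0 0" --twist '[0, 0, 0, 0, 0]'

```text
time: 5.3
tool_pos: [671.3, 134.2, 48.2]
tcp_rot: [3.141, -0.0, 0.256]
contact_force: [0.5, 0.3, 0.4]
grip_width: 0.4
finger_force: 0.0
```

Request:
arm_command --gripper '[0, 0, 0, 0, 0]' --pt "0 0 0.05" --pt "0 0 0.05" --pt "0 0 0.03" --pt "0 0 0" --pt "0 0 0" --twist '[0, 0, 0, 0, 0]'

```text
time: 5.92
tool_pos: [671.2, 134.1, 44.7]
tcp_rot: [3.141, -0.0, 0.256]
contact_force: [0.5, 0.1, -0.8]
grip_width: 0.8
finger_force: 0.0
```

Request:
arm_command --gripper '[0, 0, 0, 0, 0]' --pt "0 0 0.04" --pt "0 0 0.04" --pt "0 0 0" --pt "0 0 0" --pt "0 0 0" --twist '[0, 0, 0, 0, 0]'

```text
time: 6.55
tool_pos: [671.2, 134.2, 42.8]
tcp_rot: [3.141, -0.0, 0.256]
contact_force: [-0.1, 0.0, 1.4]
grip_width: 0.6
finger_force: 0.5
```

```bash
python3 - <<'E'
from w import *
f=[];z=[]
for i in range(4):
    capture("wrist"); o=get_obs(); f.append(o["contact_force"][2]); z.append(o["tool_pos"][2])
print(np.round(f,2),np.mean(f),np.round(z,2))
E
```

```text
[ 0.82 -0.09  1.02  0.66] 0.602236172828353 [42.79 42.75 42.75 42.7 ]
```

Contact at z≈42.8, with a mean force of about 0.6 N, which matches the 43 mm top. Go a little further for a sure but light touch.

Request:
arm_command --gripper '[0, 0, 0, 0, 0]' --pt "0 0 0.05" --pt "0 0 0" --pt "0 0 0" --pt "0 0 0" --pt "0 0 0" --twist '[0, 0, 0, 0, 0]'

```text
time: 7.38
tool_pos: [671.2, 134.2, 41.5]
tcp_rot: [3.141, -0.0, 0.256]
contact_force: [0.9, 0.5, 1.5]
grip_width: -0.0
finger_force: 1.0
```

```bash
python3 - <<'E'
from w import *
f=[];z=[]
for i in range(4):
    capture("wrist"); o=get_obs(); f.append(o["contact_force"][2]); z.append(o["tool_pos"][2])
print(np.round(f,2),np.mean(f),np.round(z,2))
E
```

```text
[1.73 2.09 1.69 2.12] 1.9083068422244602 [41.5  41.47 41.49 41.47]
```

The touch on the big boss is firm enough and light: a steady 1.9 N or so, sunk about 1.5 mm, held about 0.8 s. Lift straight up and travel to the small one.

Request:
arm_command --gripper '[0, 0, 0, 0, 0]' --pt "0 0 -0.5" --pt "0 0 -1" --pt "0 0 -1" --pt "0 0 -1" --pt "0 0 -1" --twist '[0, 0, 0, 0, 0]'

```text
time: 8.2
tool_pos: [671.0, 134.2, 155.4]
tcp_rot: [3.141, -0.0, 0.256]
contact_force: [0.4, -0.0, -0.3]
grip_width: 0.4
finger_force: 0.0
```

Request:
arm_command --gripper '[0, 0, 0, 0, 0]' --pt "-1 0.85 -0.3" --pt "-1 0.85 -0.3" --pt "-1 0.85 -0.3" --pt "-1 0.85 0" --pt "-1 0.85 0" --twist '[0, 0, 0, 0, 0]'

```text
time: 8.82
tool_pos: [576.4, -1.1, 177.3]
tcp_rot: [3.141, -0.001, 0.256]
contact_force: [-0.7, 0.6, 0.5]
grip_width: 0.3
finger_force: 0.0
```

Request:
arm_command --gripper '[0, 0, 0, 0, 0]' --pt "-1 0.9 0" --pt "-1 0.9 0" --pt "-1 0.9 0" --pt "-1 0.9 0" --pt "-1 0.9 0" --twist '[0, 0, 0, 0, 0]'

```text
time: 9.45
tool_pos: [484.0, -141.6, 177.2]
tcp_rot: [3.141, -0.0, 0.256]
contact_force: [0.2, -0.3, -0.6]
grip_width: 0.3
finger_force: 0.0
```

```bash
python3 - <<'E'
from w import *
o,im,C=shot("w4"); print(o["tool_pos"],proj(C,[443,-202,33]))
E
```

```text
[ 483.98575077 -141.56520696  177.17091615] [361.22341405 231.41855866]
```

Request:
arm_command --gripper '[0, 0, 0, 0, 0]' --pt "-1 0.9 0.4" --pt "-1 0.9 0.4" --pt "-0.2 0.1 0.4" --pt "0 0 0" --pt "0 0 0" --twist '[0, 0, 0, 0, 0]'

```text
time: 10.12
tool_pos: [444.1, -200.0, 146.9]
tcp_rot: [3.141, -0.001, 0.257]
contact_force: [0.8, -0.3, 0.3]
grip_width: 0.3
finger_force: 0.0
```

```bash
python3 - <<'E'
from w import *
o,im,C=shot("w5"); p=proj(C,[443,-202,33]); print(o["tool_pos"],p)
a=cv2.imread("pics/w4.png"); b=im[:,:,::-1]; q=proj(np.load("pics/w4.npz")["C"],[443,-202,33])
t=[]
for i,u in((a,q),(b,p)):
    x,y=[max(int(v)-60,0) for v in u]; print("crop origin",x,y); t.append(cv2.resize(i[y:y+120,x:x+120],(400,400),interpolation=cv2.INTER_CUBIC))
cv2.imwrite("pics/c4.png",np.hstack(t))
E
```

```text
[ 444.13040211 -199.97259759  146.88766691] [320.27817941 194.29561045]
crop origin 301 171
crop origin 260 134
```

View pics/c4.png

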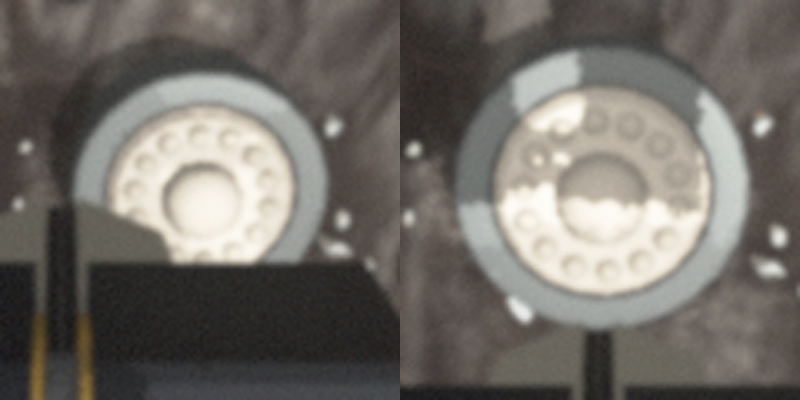

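The small grey-mould cast is clear in both crops (white, not the purple one). Its boss is at (361.9,231.0) in w4 and (320.9,193.1) in w5.

```bash
python3 - <<'E'
from w import *
two([("w4",(361,231),30,(361.7,230.8)),("w5",(321,191),36,(320.7,192.9))])
o=get_obs(); p=np.array([443,-202.5,0])-o["tool_pos"]; print(p, (R.from_euler("xyz",o["tcp_rot"]).as_matrix().T@p/25).round(2))
E
```

```text
w4 [361.5 226.8  50.5  58.8] at33 [ 448.4 -200.6   33. ] boss at38 [ 445.9 -200.9   38. ]
w5 [320.2 191.1  65.1  67.3] at33 [ 446.1 -201.1   33. ] boss at38 [ 445.9 -201.6   38. ]
face (array([ 444.9893773 , -202.03777175,   26.2230231 ]), np.float64(1.7893344421511455))
boss (array([ 444.98565164, -201.74254251,   35.3495395 ]), np.float64(0.39803179631719937))
[  -1.18764121   -2.50341529 -146.93237484] [-0.08  0.08  5.88]
```

The small boss is at (445.5, −201.5) and triangulates to 35 mm high, between foot and top as it should be. Descend.

Request:
arm_command --gripper '[0, 0, 0, 0, 0]' --pt "0.04 0.07 1" --pt "0 0 1" --pt "0 0 1" --pt "0 0 0.6" --pt "0 0 0.3" --twist '[0, 0, 0, 0, 0]'

```text
time: 10.8
tool_pos: [445.2, -201.5, 48.5]
tcp_rot: [-3.141, 0.0, 0.257]
contact_force: [0.2, 0.2, -0.3]
grip_width: 0.6
finger_force: 0.0
```

Request:
arm_command --gripper '[0, 0, 0, 0, 0]' --pt "0 0 0" --pt "0 0 0" --pt "0 0 0" --pt "0 0 0" --pt "0 0 0" --twist '[0, 0, 0, 0, 0]'

```text
time: 11.42
tool_pos: [444.9, -202.1, 49.2]
tcp_rot: [3.141, -0.0, 0.256]
contact_force: [1.2, 0.0, 0.1]
grip_width: 0.9
finger_force: 0.0
```

Down 6 mm to about the top of the boss.

Request:
arm_command --gripper '[0, 0, 0, 0, 0]' --pt "0 0 0.08" --pt "0 0 0.08" --pt "0 0 0.06" --pt "0 0 0.04" --pt "0 0 0" --twist '[0, 0, 0, 0, 0]'

```text
time: 12.05
tool_pos: [444.8, -202.0, 42.4]
tcp_rot: [-3.142, 0.0, 0.256]
contact_force: [-1.3, 0.3, 1.1]
grip_width: 0.7
finger_force: 0.6
```

```bash
cat > f.py <<'E'
from w import *
f=[];z=[]
for i in range(4):
    capture("wrist"); o=get_obs(); f.append(o["contact_force"][2]); z.append(o["tool_pos"][2])
print(np.round(f,2),np.mean(f),np.round(z,2),o["tool_pos"])
E
python3 f.py
```

```text
[ 1.21  1.35  0.78 -0.09] 0.8122082890724125 [42.49 42.51 42.52 42.53] [ 444.81400588 -202.0379908    42.52980706]
```

Request:
arm_command --gripper '[0, 0, 0, 0, 0]' --pt "0 0 0.04" --pt "0 0 0" --pt "0 0 0" --pt "0 0 0" --pt "0 0 0" --twist '[0, 0, 0, 0, 0]'

```text
time: 12.88
tool_pos: [444.9, -202.1, 41.5]
tcp_rot: [3.142, 0.0, 0.256]
contact_force: [0.9, 0.2, 1.0]
grip_width: 0.8
finger_force: 1.0
```

```bash
python3 f.py
```

```text
[1.97 1.91 1.84 1.58] 1.8257045376102479 [41.48 41.48 41.48 41.46] [ 444.85696717 -202.0475214    41.46309627]
```

A light touch of about 1.8 N, held about 0.8 s. Lift well clear.

Request:
arm_command --gripper '[0, 0, 0, 0, 0]' --pt "0 0 -0.5" --pt "0 0 -1" --pt "0 0 -1" --pt "0 0 -1" --pt "0 0 -1" --twist '[0, 0, 0, 0, 0]'

```text
time: 13.7
tool_pos: [444.9, -202.1, 155.6]
tcp_rot: [3.141, -0.001, 0.256]
contact_force: [0.3, -0.9, 0.5]
grip_width: 0.4
finger_force: 0.0
```

Request:
arm_command --gripper '[0, 0, 0, 0, 0]' --pt "0 0 -1" --pt "0 0 -1" --pt "0 0 -0.5" --pt "0 0 0" --pt "0 0 0" --twist '[0, 0, 0, 0, 0]'

```text
time: 14.32
tool_pos: [444.4, -201.8, 215.6]
tcp_rot: [-3.14, 0.001, 0.256]
contact_force: [1.0, -0.2, -1.0]
grip_width: 0.7
finger_force: 0.0
```

```bash
python3 - <<'E'
from w import *
print(get_obs()["tool_pos"]); a=cv2.imread("pics/scene0.png")[:,:,::-1].copy(); s=capture("scene"); 
print("scene big before/after",cast(a,(234,231),26)[0],cast(s,(234,231),26)[0])
print(close_job())
E
```

```text
[ 444.38819623 -201.75693001  215.58332141]
scene big before/after (233.35104370117188, 228.83016967773438) (233.2664031982422, 228.96945190429688)
the job is handed in; nothing more can be done
None
```

The job is handed in (no verdict came back): I touched the bigger round boss and then the smaller, each at about 1.8–1.9 N for roughly 0.8 s, and lifted clear to 216 mm by about 14.4 s; the big mould did not shift in the camera, and I did not re-check the small one or the bystanders.

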